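Unlock and prime a new pump dispenser

TASK

The new pump bottle in the counter holder is still twisted shut: turn its head anticlockwise until it is free and springs up, and bring the spout round over the rinse bowl. Then prime the pump with at least three full strokes, each pressed by feel right down to its stop without forcing it and let fully up again. Leave the head up with its spout over the bowl, and everything else where it stands.

Things in the scene. Friction and masses are not known exactly. Their poses are not given: they have to be found in the camera images.
- dispenser: Fixed pump bottle: white, round, 70 mm in diameter, sloping shoulder, held by a steel band (77 mm) on a steel base disc (86 mm). Origin: on the bottle's vertical axis at counter level; the pump head turns and slides on this axis. x, y: level axes; in this frame the bowl stands towards +y, turned 0 to 0.5 rad towards +x. Its yaw varies.
- collar_top (a point): Centre of the top of the grey screw collar (35 mm in diameter) on the bottle's neck, z = 0.170. The twist lock is inside. It lets go after 1.2 to 2.0 rad of anticlockwise turn of the head (seen from above), not known beforehand; then the spring lifts the head, at the latest when the fingers open: a held head that is free pushes the gripper up with about 9 N.
- pump_head: Press head: fluted grey plastic, round, 40 mm in diameter, 26 mm high, with one spout (12 mm round bar) 95 mm long from the axis. Origin: centre of its underside, on the axis; x: along the spout; z up. Underside at z = 0.188 fully risen, about 0.170 at the start (twisted shut; its skirt then just covers the collar's top). Turned back over the locked sector it cannot be pressed right down.
- pump_grip (a point): Point on the head's axis 13 mm above its underside: grip across the head's sides here, fingers either side of the spout, fingertips 2 to 5 mm above its underside, 15 to 25 N. It turns lightly (under 0.1 N m) and stays where it is left. From the start to the bowl the turn is 1.9 to 3.3 rad anticlockwise, so several grasps; it stops 0.8 rad or more past the bowl.
- pump_top (a point): Centre of the head's flat top (34 mm across), for closed fingertips to press. z = 0.214 fully risen, about 0.196 twisted shut. Spring: 5 N fully risen plus 0.2 N per mm. The stroke ends on a firm unseen seat 20 to 32 mm down, different for each pump, felt as a sharp rise of force: 4 to 10 N beyond the spring is right down; the seat must never bear over 25 N.
- spout_tip (a point): Mouth of the spout, 95 mm from the bottle's axis, 22 mm below the head's top.
- bowl: Loose white ceramic rinse bowl beside the bottle, 104 mm across its rim, 45 mm high, its middle 95 to 117 mm from the bottle's axis, foot 60 mm. Origin: centre of its underside on the counter. 0.35 kg. It stays where it stands.
- jar: Bystander: square silver jar with a dark lid, 70 x 70 x 73 mm, standing close to the pump bottle. Origin: centre of its underside.
- tube: Bystander: silver and orange tube standing on its 42 mm cap, 58 mm wide and 155 mm high, close to the pump bottle. Origin: centre of its underside.
- tin: Bystander: round aluminium tin, 80 mm in diameter, 45 mm high, close to the pump bottle. Origin: centre of its underside.
- amber: Bystander: amber bottle with black cap, 50 mm in diameter, 165 mm high, in the caddy. Origin: centre of its underside.
- tumbler: Bystander: glass tumbler 72 mm in diameter, 95 mm high, on the counter. Origin: centre of its underside.
- brush: Bystander: wooden nail brush, 150 x 45 x 34 mm, lying on the counter to the left. Origin: centre of its underside.
Things that resemble listed ones, but are neither listed nor needed, are in the scene too. What is shaped like the bowl but red is not meant.

How it is judged:
On the way, in this order (a step that is already met when the one before it is completed fails the run):
1. the head is unlocked and fully risen, with its spout over the bowl (z of pump_top in the frame of dispenser above 0.2115 m and horizontal distance between spout_tip and bowl below 0.045 m), for 0.2 s.
2. first stroke: the head is pressed right down onto its seat (bearing more than 1 N), spout over the bowl (z of pump_top in the frame of dispenser below 0.1955 m and contact force between dispenser and pump_head above 1 N and horizontal distance between spout_tip and bowl below 0.045 m), for 0.01 s.
3. the head has come fully up again after the first stroke (within 2.5 mm) (all of step 1), for 0.1 s.
4. second stroke: the head is pressed right down onto its seat (bearing more than 1 N), spout over the bowl (all of step 2), for 0.01 s.
5. the head has come fully up again after the second stroke (within 2.5 mm) (all of step 3), for 0.1 s.
6. third stroke: the head is pressed right down onto its seat (bearing more than 1 N), spout over the bowl (all of step 4), for 0.01 s.
At the end, for the whole second after the job is handed in: After three full strokes the press head is fully up (within 2.5 mm), the spout's mouth lies over the bowl (within 45 mm of its middle, seen from above), and the bowl and all bystanders stand within 25 mm of where they began (all of step 5 and linear speed of bowl below 0.02 m/s and distance of each of bowl, jar, tube, tin, amber, tumbler, brush from where it was at the start of the episode below 0.025 m); the robot touches nothing.
It fails at once if the pump forced: its seat or lock bears more than 25 N (contact force between dispenser and pump_head above 25 N).
It fails at once if the bowl moved more than 25 mm or tipped (distance of bowl from where it was at the start of the episode above 0.025 m or angle between bowl's own z axis and vertical above 0.35 rad).
It fails at once if a bystander moved more than 25 mm or tipped over (distance of any of jar, tube, tin, amber, tumbler, brush from where it was at the start of the episode above 0.025 m or angle between any of jar, tube, tin, amber, tumbler, brush's own z axis and vertical above 0.35 rad).
It also fails if it takes over 67 s, if anything falls off the work surface, if the arm or the gripper's body presses on something with over 40 N, if the wrist force passes 120 N, or if a joint passes its speed limit or range.

ROBOT

A 6-joint arm with a two-finger parallel gripper is mounted at the origin on the work surface. World frame = base frame: x ahead of the robot, y to its left, z up, the work surface at z = 0. Lengths are in m, angles in rad, forces in N, time in s.
With the tool pointing down it reaches from about 0.3 to 0.875 m from the base axis. Payload 6.4 kg.
Tool frame: the origin (TCP) lies at the very end of the fingers, on their centre line; the grasp point (between the pads) lies 19 mm behind it; z points along the fingers, y is the line along which they close (so a half turn about z gives the same grasp; the last joint's range is limited). The gripper opens to 85 mm and grips with 20 to 120 N. Pads are 22 mm wide; open, the fingers measure 114 mm over their backs; the gripper's body (76 mm by 85 mm) begins 54 mm behind the grasp point. The pads swing forward as they close: fully open they stand 13 mm farther back than shut.
Start: joints at [0.93, 0.181, 1.607, -0, 1.354, -0.206], TCP at [0.242, 0.522, 0.231] pointing down, gripper open.
Joint ranges: [-2.99, 2.99], [-0.89, 2.07], [0.3, 2.58], [-1.14, 4.28], [0, 2.63], [-3.12, 3.12]. Speed limits (rad/s): [2.57, 2.57, 3.01, 3.14, 3.14, 3.14].

INTERFACE

Orientations are given as a unit quaternion [x, y, z, w].
In Python, from station import r gives the robot as it stands.
- The arm moves only by the shell command python3 -m inch 'ROWS' [FORCE]. ROWS is JSON, a list of rows, each an object with "travel": the shift along the tool's x, y, z in m, a list of three; "dr": the turn, a rotation vector about the tool's x, y, z in rad, a list of three; "jaw": the finger opening in m, from 0 to 0.0854. A call has exactly 8 rows; each row is the pose to reach, as a shift and turn from the pose commanded when the call began, along the tool's axes at that moment; what a row does not reach only later rows make up. A row lasts 1/12 s, in which the tool goes at most 41.7 mm and 7.16 degrees, less where a joint would pass 70% of its speed; a pose out of reach is approached as far as the arm can. A call with a gripper value outside its range is refused whole. The fingers move at their own pace and stop on an object; FORCE is the grip in N (left out, the last holds). Time passes only in rows, so rows that repeat a pose let the fingers close, or fill a call up. It gives the time, the measured TCP pose, the force, the opening and the grip force at its end, in the units of the state.
- r.observe(): the state, without advancing time (a new reading comes with each control period).
- r.read_camera(name): name is "scene" or "top" or "wrist"; returns the picture (420x560x3 uint8, red, green, blue); there is no depth.
- r.calibration(name): a dict with "mtx" (3x3 intrinsics, pixels), "R" (3x3) and "t" (3): a world point X has camera coordinates R X + t; the wrist camera has in their place "mount" (4x4, takes a point from camera to tool coordinates, whose origin is the TCP and whose axes are the flange's). Camera axes: x right, y down, z forward; pixel columns grow to the right and rows downward; lengths in m; the calibration is good to about 2 mm. A picture is of the moment at which its call begins: read the wrist's pose just before it. calibration takes no time and is no camera call.
- r.close_job(): hands the job in; it is judged then, once.
Trained networks look in the newest picture that a camera, given by its name, has taken for a name from the list of things; names that differ only in an ending like _2 or _b are one class to them, and where a whole thing is asked for, a point or a joint stands for the part that bears it (a point fixed in the world has none). Each returns a list of dicts, best first, with "score" (0 to 1); they miss things now and then, are a little off and sometimes report something else, mostly with a low value. They report only what shows in the picture. A call takes as long as a camera call. They do not tell look-alikes from the thing itself.
- r.trace(camera, label): "pixels" (420x560 bool, what is visible of it) and "centre" ([column, row] in pixels, amid what is visible of it).
The state is a dict: "time_s": time; "q": joint angles; "joint_vel": joint speeds; "joint_efforts": joint torques, N m; "ee_pos": TCP position; "tool_rot": TCP orientation; "ft_force": force on the tool from outside, world axes, zero at the start; "moment": the same for the moment, N m; "gripper_width": opening from 0.0 (shut) to 1.0 (fully open); "grasp_force": force on a finger pad.
Only numpy, scipy, OpenCV 4.12 (cv2) and the standard library are available. Lean on these libraries where they do the work, as an engineer would, in place of code of your own. Each camera call takes 0.05 s, during which the arm holds its last target. There are 200 camera calls.

## Working session

There is one attempt and no reset: what is moved stays moved. The work goes in short steps, Python scripts to look and compute and a shell command to move; the robot and the scene stay as the last step left them, time stands still between calls to the robot, and variables do not carry over. Pictures are saved under pics/ and viewed, at most 10 in all, crops included, and the job is handed in when it is done.

```bash
ls; mkdir -p pics; python3 - <<'E'
from station import r
import cv2,numpy as np
o=r.observe();print({k:np.round(v,3) for k,v in o.items()})
a=r.read_camera("scene");b=r.read_camera("top")
cv2.imwrite("pics/a.png",cv2.cvtColor(a,cv2.COLOR_RGB2BGR));cv2.imwrite("pics/b.png",cv2.cvtColor(b,cv2.COLOR_RGB2BGR))
for c in("scene","top"):
  k=r.calibration(c);print(c,np.round(k["mtx"],1).tolist(),np.round(-k["R"].T@k["t"],3),np.round(k["R"],3).tolist())
  for l in("pump_head","dispenser","bowl","spout_tip","jar","tube","tin"):
    try:
      for d in r.trace(c,l)[:2]:
        ys,xs=np.nonzero(d["pixels"]);print(l,round(d["score"],2),np.round(d["centre"],1),xs.min(),xs.max(),ys.min(),ys.max())
    except Exception as e:print(l,e)
print(r.calibration("wrist"))
E
```

```text
pics
{'time_s': np.float64(0.0), 'q': array([ 0.93 ,  0.182,  1.608,  0.   ,  1.354, -0.206]), 'joint_vel': array([-0.   ,  0.   , -0.   ,  0.   ,  0.001,  0.   ]), 'joint_efforts': array([-1.0000e-03, -4.4489e+01, -3.5133e+01, -0.0000e+00,  9.0000e-03,
       -0.0000e+00]), 'ee_pos': array([0.242, 0.521, 0.23 ]), 'tool_rot': array([ 0.216,  0.976, -0.001, -0.   ]), 'ft_force': array([ 0.621, -0.016,  1.127]), 'moment': array([ 0.018, -0.001,  0.03 ]), 'grasp_force': np.float64(0.0), 'gripper_width': np.float64(1.002)}
scene [[483.9, 0.0, 287.1], [0.0, 483.9, 211.4], [0.0, 0.0, 1.0]] [ 1.369 -0.361  1.245] [[0.375, 0.927, -0.011], [0.704, -0.293, -0.647], [-0.603, 0.235, -0.762]]
pump_head 0.64 [317.7 216.4] 289 329 208 224
dispenser 0.75 [320.  232.5] 289 334 208 262
bowl 0.97 [264.  246.5] 244 276 233 262
bowl 0.71 [350.4 260.3] 333 367 247 276
spout_tip 0.59 [319.7 213.5] 292 329 208 222
jar 0.84 [335.9 217. ] 326 346 204 235
tube 0.76 [286.3 223. ] 280 295 199 238
tin 0.94 [304.  275.5] 291 317 261 290
top [[380.4, 0.0, 278.9], [0.0, 380.4, 209.6], [0.0, 0.0, 1.0]] [0.451 0.005 1
[... 392 characters left out ...]
 [237.1 217.8] 225 251 203 229
jar 0.59 [263.9 190.7] 254 290 185 197
tube 0.73 [282.6 222.3] 275 287 216 233
tin 0.94 [289.6 174.4] 277 298 163 186
tin 0.5 [265.3 193.7] 254 292 184 197
{'mtx': array([[363.9193941 ,   0.        , 273.46187257],
       [  0.        , 363.9193941 , 210.72154487],
       [  0.        ,   0.        ,   1.        ]]), 'mount': array([[ 3.80136167e-04, -9.59282001e-01, -2.82449817e-01,
         7.22017103e-02],
       [ 9.99999896e-01,  4.35830492e-04, -1.34353844e-04,
        -6.57179027e-04],
       [ 2.51983467e-04, -2.82449736e-01,  9.59282066e-01,
        -1.41889615e-01],
       [ 0.00000000e+00,  0.00000000e+00,  0.00000000e+00,
         1.00000000e+00]])}
```

```bash
python3 - <<'E'
import cv2
a=cv2.imread("pics/a.png")[180:300,220:390];b=cv2.imread("pics/b.png")[140:260,200:360]
a=cv2.resize(a[:, :160],None,fx=2.5*2,fy=5,interpolation=3)
b=cv2.resize(b,None,fx=5,fy=5,interpolation=3)
cv2.imwrite("pics/a1.png",a);cv2.imwrite("pics/b1.png",b)
E
```

```text
(no output)
```

View pics/a1.png

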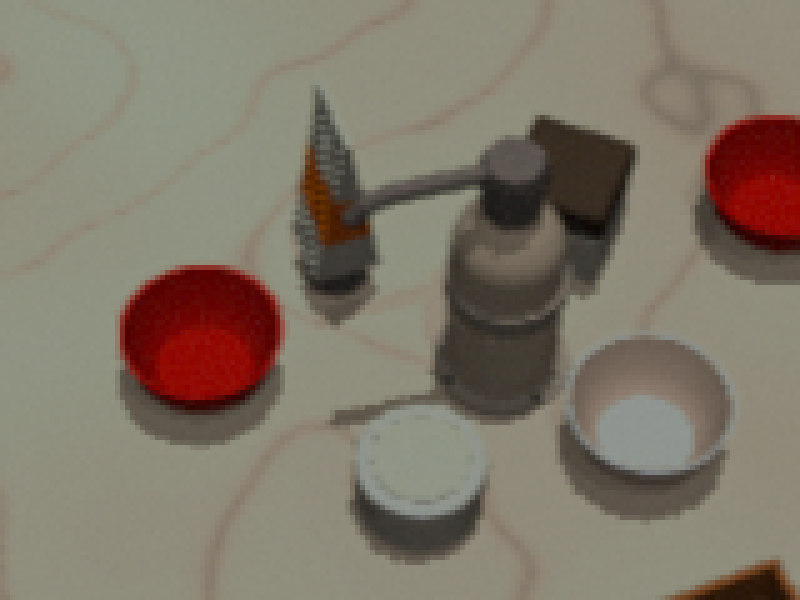

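View pics/b1.png

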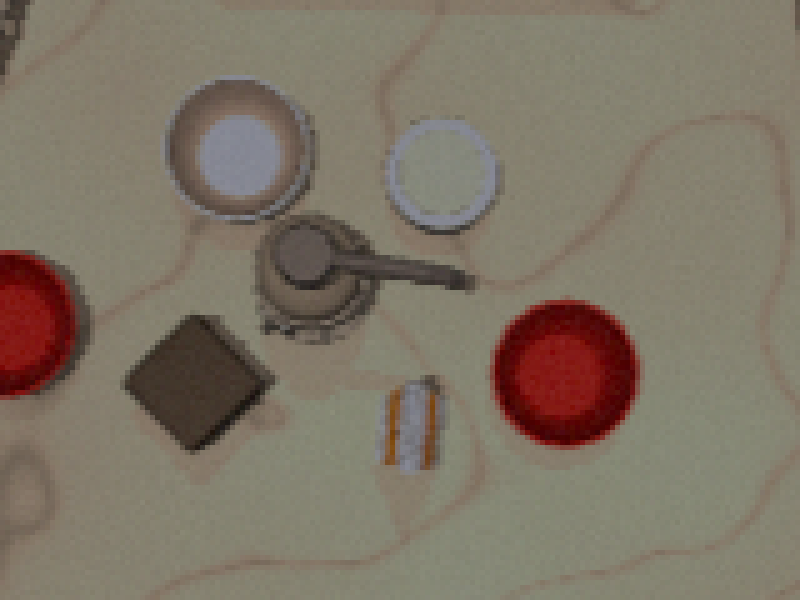

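```bash
cat > h.py <<'E'
from station import r
import numpy as np
from scipy.optimize import least_squares
def P(c,X):
    k=r.calibration(c);p=k["mtx"]@(k["R"]@X+k["t"]);return p[:2]/p[2]
def tri(s,t):
    f=lambda X:np.r_[P("scene",X)-s,P("top",X)-t]
    q=least_squares(f,[.5,.05,.1]);return q.x,np.abs(q.fun).max()
def atz(c,p,z):
    k=r.calibration(c);d=k["R"].T@np.linalg.solve(k["mtx"],[*p,1]);o=-k["R"].T@k["t"];return o+d*(z-o[2])/d[2]
E
python3 - <<'E'
from h import *
for n,s,t,z in[("head",(322.8,212.0),(261,190.6),.196),("tip",(291,223),(294,196.4),.174),("bowl",(349.6,261),(247.6,169.4),.045)]:
    X,e=tri(s,t);print(n,X.round(4),round(e,2),atz("top",t,z).round(4),atz("scene",s,z).round(4))
E
```

```text
head [0.5766 0.055  0.1921] 0.58 [0.5754 0.053  0.196 ] [0.58  0.055 0.196]
tip [ 0.5643 -0.0427  0.1747] 2.12 [ 0.5617 -0.0494  0.174 ] [ 0.566  -0.0369  0.174 ]
bowl [0.6666 0.1098 0.0373] 0.53 [0.6646 0.1074 0.045 ] [0.6715 0.1083 0.045 ]
```

```bash
python3 -m inch '[{"travel":[0,0,-0.03],"dr":[0,0,0.1],"jaw":0.07},{"travel":[-0.03,-0.017,-0.05],"dr":[0,0,0.2],"jaw":0.07},{"travel":[-0.065,-0.036,-0.05],"dr":[0,0,0.3],"jaw":0.07},{"travel":[-0.1,-0.056,-0.05],"dr":[0,0,0.4],"jaw":0.07},{"travel":[-0.135,-0.076,-0.05],"dr":[0,0,0.5],"jaw":0.07},{"travel":[-0.17,-0.096,-0.05],"dr":[0,0,0.6],"jaw":0.07},{"travel":[-0.205,-0.116,-0.05],"dr":[0,0,0.7],"jaw":0.07},{"travel":[-0.235,-0.133,-0.05],"dr":[0,0,0.75],"jaw":0.07}]'
cat >> h.py <<'E'
from scipy.spatial.transform import Rotation as Ro
def pose():
    o=r.observe();return np.array(o["ee_pos"]),Ro.from_quat(o["tool_rot"])
def to(x,y,z,yaw):
    p,R=pose();ex=R.as_matrix()[:,0];cy=np.arctan2(ex[1],ex[0])
    T=Ro.from_euler("z",yaw)*Ro.from_matrix(np.diag([1,-1,-1.]))
    print("at",p.round(4),"yaw",round(cy,3),"travel",R.inv().apply(np.array([x,y,z])-p).round(4),"dr",(R.inv()*T).as_rotvec().round(4),"q",np.round(r.observe()["q"],2))
E
python3 -c "
from h import *
to(.577,.054,.28,1.44)"
```

```text
time_s: 1.47
ee_pos: [0.4004, 0.2998, 0.2816]
tool_rot: [0.561, 0.828, 0.0, 0.0]
ft_force: [0.5, 0.4, -0.5]
gripper_width: 0.817
grasp_force: 0.0
at [0.4004 0.2998 0.2816] yaw 1.951 travel [-0.2938  0.0727  0.0018] dr [9.000e-04 2.000e-04 5.112e-01] q [ 0.41 -0.03  1.73 -0.    1.44  0.02]
```

```bash
python3 -m inch '[{"travel":[-0.038,0.009,0],"dr":[0,0,0.1],"jaw":0.07},{"travel":[-0.077,0.018,0],"dr":[0,0,0.2],"jaw":0.07},{"travel":[-0.116,0.028,0],"dr":[0,0,0.3],"jaw":0.07},{"travel":[-0.155,0.038,0],"dr":[0,0,0.4],"jaw":0.07},{"travel":[-0.194,0.047,0],"dr":[0,0,0.5],"jaw":0.07},{"travel":[-0.233,0.057,0],"dr":[0,0,0.511],"jaw":0.07},{"travel":[-0.272,0.067,0],"dr":[0,0,0.511],"jaw":0.07},{"travel":[-0.294,0.073,0.002],"dr":[0,0,0.511],"jaw":0.07}]'
python3 - <<'E'
from h import *
import cv2
to(.577,.054,.28,1.44)
a=r.read_camera("wrist");cv2.imwrite("pics/w1.png",a[:,:,::-1])
for l in("pump_head","pump_top","bowl"):
    for d in r.trace("wrist",l)[:2]:
        ys,xs=np.nonzero(d["pixels"]);print(l,round(d["score"],2),np.round(d["centre"],1),xs.min(),xs.max(),ys.min(),ys.max())
p,R=pose();k=r.calibration("wrist");M=k["mount"]
def W(X):
    c=M[:3,:3].T@(R.inv().apply(np.array(X)-p)-M[:3,3]);u=k["mtx"]@c;return (u[:2]/u[2]).round(1)
print(W([.577,.054,.196]),W([.564,-.0427,.174]),W([.667,.109,.045]))
E
```

```text
time_s: 2.13
ee_pos: [0.5797, 0.0532, 0.2796]
tool_rot: [0.751, 0.661, 0.0, 0.001]
ft_force: [-0.1, 0.0, 0.8]
gripper_width: 0.819
grasp_force: 0.0
at [0.5797 0.0532 0.2796] yaw 1.443 travel [ 0.0005 -0.0028 -0.0004] dr [0.0018 0.001  0.0031] q [-0.11  0.16  1.53 -0.    1.45  0.02]
pump_head 0.59 [267.6 225.1] 239 299 178 329
pump_top 0.87 [267.3 223.3] 239 299 177 330
bowl 0.81 [236.9 325. ] 194 280 280 359
bowl 0.72 [350.9 105.8] 301 404 50 157
[274.3 222.3] [273.2 331.8] [356.8 112.1]
```

View pics/w1.png

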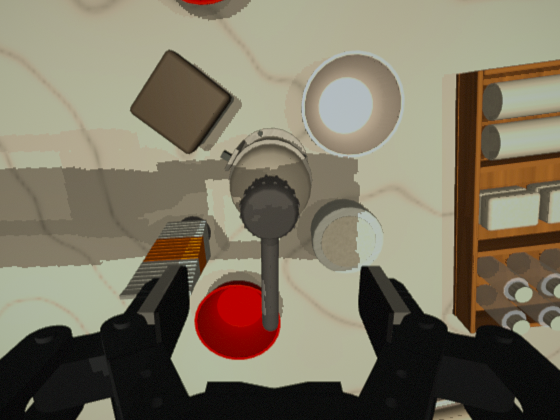

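```bash
cat >> h.py <<'E'
def wz(px,z):
    p,R=pose();k=r.calibration("wrist");M=k["mount"]
    d=R.apply(M[:3,:3]@np.linalg.solve(k["mtx"],[*px,1]));o=p+R.apply(M[:3,3]);return (o+d*(z-o[2])/d[2]).round(4)
E
python3 - <<'E'
from h import *
print(wz((270,211.5),.196),wz((271,326),.174),wz((352,103),.045))
E
```

```text
[0.5752 0.0616 0.196 ] [ 0.5629 -0.0373  0.174 ] [0.6628 0.1183 0.045 ]
```

```bash
python3 - <<'E'
from h import *
import cv2
print(pose()[0].round(4))
a=r.read_camera("wrist");cv2.imwrite("pics/w2.png",cv2.resize(a[160:350,190:340,::-1],None,fx=3,fy=3))
print(wz((270,211.5),.196))
E
```

```text
[0.5775 0.0567 0.2788]
[0.5749 0.0624 0.196 ]
```

View pics/w2.png

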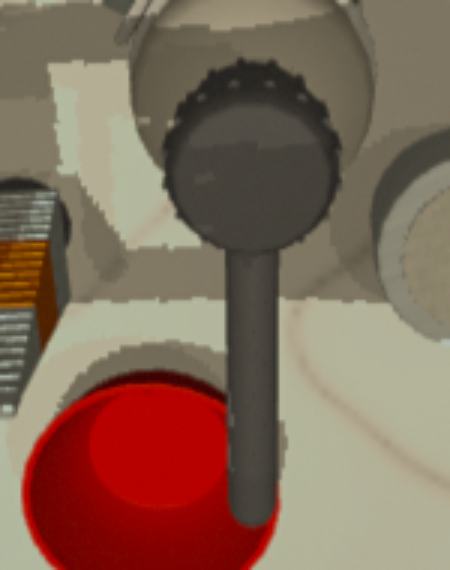

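```bash
python3 - <<'E'
from h import *
h=wz((274,218.3),.196);t=wz((273.5,331),.176);print(h,t,np.hypot(*(h-t)[:2]),np.arctan2(*(t-h)[1::-1]))
to(.5765,.057,.172,1.44)
E
```

```text
[0.5769 0.0575 0.196 ] [ 0.5643 -0.0399  0.176 ] 0.09821160827519321 -1.699445308589958
at [0.5772 0.0575 0.2791] yaw 1.446 travel [-0.0006 -0.0005  0.1071] dr [-0.0008 -0.0004  0.0058] q [-0.11  0.16  1.54  0.    1.45  0.02]
```

```bash
python3 -m inch '[{"travel":[-0.001,0,0.03],"dr":[0,0,0],"jaw":0.07},{"travel":[-0.001,0,0.06],"dr":[0,0,0],"jaw":0.07},{"travel":[-0.001,0,0.085],"dr":[0,0,0],"jaw":0.07},{"travel":[-0.001,0,0.1],"dr":[0,0,0],"jaw":0.07},{"travel":[-0.001,0,0.107],"dr":[0,0,0],"jaw":0.07},{"travel":[-0.001,0,0.107],"dr":[0,0,0],"jaw":0.07},{"travel":[-0.001,0,0.107],"dr":[0,0,0],"jaw":0.07},{"travel":[-0.001,0,0.107],"dr":[0,0,0],"jaw":0.07}]' 20
python3 - <<'E'
from h import *
import cv2
to(.5765,.0565,.171,1.44)
a=r.read_camera("wrist");cv2.imwrite("pics/w3.png",a[:,:,::-1])
s=r.read_camera("scene");cv2.imwrite("pics/s3.png",cv2.resize(s[170:270,260:370,::-1],None,fx=5,fy=5))
E
```

```text
time_s: 3.05
ee_pos: [0.5784, 0.0565, 0.1741]
tool_rot: [0.75, 0.662, 0.001, 0.001]
ft_force: [-0.1, 0.3, -0.1]
gripper_width: 0.817
grasp_force: 0.0
at [0.5784 0.0565 0.1741] yaw 1.447 travel [-0.0002 -0.0019  0.0031] dr [ 0.0029 -0.0001  0.0067] q [-0.11  0.25  1.65  0.    1.24  0.02]
```

View pics/w3.png

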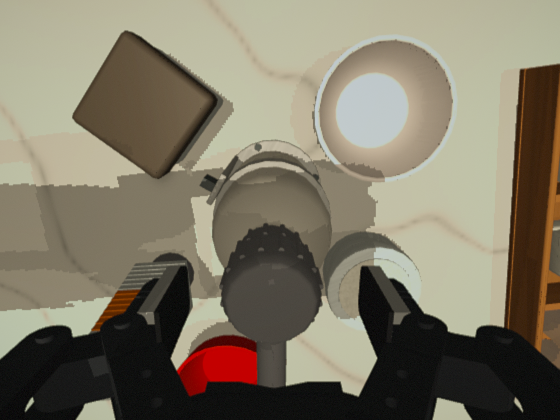

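```bash
python3 - <<'E'
from h import *
print(wz((271,289),.196)); to(.577,.0565,.171,1.44)
E
python3 -m inch '[{"travel":[0,-0.001,0.001],"dr":[0,0,0],"jaw":0.06},{"travel":[0,-0.001,0.001],"dr":[0,0,0],"jaw":0.05},{"travel":[0,-0.001,0.001],"dr":[0,0,0],"jaw":0.044},{"travel":[0,-0.001,0.001],"dr":[0,0,0],"jaw":0.03},{"travel":[0,-0.001,0.001],"dr":[0,0,0],"jaw":0.03},{"travel":[0,-0.001,0.001],"dr":[0,0,0],"jaw":0.03},{"travel":[0,-0.001,0.001],"dr":[0,0,0],"jaw":0.03},{"travel":[0,-0.001,0.001],"dr":[0,0,0],"jaw":0.03}]' 20
python3 -c "
from h import *
to(.577,.0565,.171,1.44);print(r.observe()['moment'])"
```

```text
[0.5777 0.0624 0.196 ]
at [0.5785 0.0562 0.174 ] yaw 1.446 travel [ 0.0001 -0.0015  0.003 ] dr [ 0.0029 -0.0001  0.0062] q [-0.11  0.25  1.65  0.    1.24  0.02]
time_s: 3.82
ee_pos: [0.5773, 0.056, 0.1718]
tool_rot: [0.75, 0.662, 0.001, 0.001]
ft_force: [4.3, -1.0, 1.5]
gripper_width: 0.452
grasp_force: 21.3
at [0.5773 0.056  0.1718] yaw 1.446 travel [ 0.0005 -0.0003  0.0008] dr [ 0.0019 -0.      0.0057] q [-0.11  0.25  1.65 -0.    1.24  0.02]
[-0.0751016  -0.7397707  -0.01135506]
```

```bash
python3 -m inch '[{"travel":[0,0,0],"dr":[0,0,-0.1],"jaw":0.03},{"travel":[0,0,0],"dr":[0,0,-0.2],"jaw":0.03},{"travel":[0,0,0],"dr":[0,0,-0.3],"jaw":0.03},{"travel":[0,0,0],"dr":[0,0,-0.4],"jaw":0.03},{"travel":[0,0,0],"dr":[0,0,-0.5],"jaw":0.03},{"travel":[0,0,0],"dr":[0,0,-0.6],"jaw":0.03},{"travel":[0,0,0],"dr":[0,0,-0.7],"jaw":0.03},{"travel":[0,0,0],"dr":[0,0,-0.7],"jaw":0.03}]'
python3 -c "
from h import *
to(.577,.056,.171,1.446+2.25);print(r.observe()['moment'])"
```

```text
time_s: 4.48
ee_pos: [0.5775, 0.0561, 0.1719]
tool_rot: [0.476, 0.879, 0.001, 0.001]
ft_force: [6.0, -0.1, 1.2]
gripper_width: 0.451
grasp_force: 21.2
at [0.5775 0.0561 0.1719] yaw 2.149 travel [ 0.0002 -0.0005  0.0009] dr [ 5.0000e-04  2.6000e-03 -1.5468e+00] q [-0.11  0.25  1.65  0.    1.24 -0.69]
[ 0.02717433 -1.02519091  0.05871751]
```

```bash
python3 -m inch '[{"travel":[-0.0005,0.001,0],"dr":[0,0,-0.1],"jaw":0.03},{"travel":[-0.0005,0.001,0],"dr":[0,0,-0.2],"jaw":0.03},{"travel":[-0.0005,0.001,0],"dr":[0,0,-0.3],"jaw":0.03},{"travel":[-0.0005,0.001,0],"dr":[0,0,-0.4],"jaw":0.03},{"travel":[-0.0005,0.001,0],"dr":[0,0,-0.5],"jaw":0.03},{"travel":[-0.0005,0.001,0],"dr":[0,0,-0.6],"jaw":0.03},{"travel":[-0.0005,0.001,0],"dr":[0,0,-0.7],"jaw":0.03},{"travel":[-0.0005,0.001,0],"dr":[0,0,-0.7],"jaw":0.03}]'
python3 -c "
from h import *
to(.577,.056,.171,1.446+2.25);print(r.observe()['moment'])"
```

```text
time_s: 5.15
ee_pos: [0.5777, 0.0563, 0.1718]
tool_rot: [0.146, 0.989, -0.0, 0.0]
ft_force: [1.8, 0.3, 4.3]
gripper_width: 0.448
grasp_force: 21.4
at [0.5777 0.0563 0.1718] yaw 2.848 travel [ 0.0006 -0.0004  0.0008] dr [-1.000e-04  1.000e-04 -8.483e-01] q [-0.11  0.25  1.65 -0.    1.24 -1.38]
[ 0.01614576 -0.30528766  0.01956385]
```

```bash
python3 -m inch '[{"travel":[0,0,0],"dr":[0,0,-0.11],"jaw":0.03},{"travel":[0,0,0],"dr":[0,0,-0.22],"jaw":0.03},{"travel":[0,0,0],"dr":[0,0,-0.33],"jaw":0.03},{"travel":[0,0,0],"dr":[0,0,-0.44],"jaw":0.03},{"travel":[0,0,0],"dr":[0,0,-0.55],"jaw":0.03},{"travel":[0,0,0],"dr":[0,0,-0.66],"jaw":0.03},{"travel":[0,0,0],"dr":[0,0,-0.77],"jaw":0.03},{"travel":[0,0,0],"dr":[0,0,-0.83],"jaw":0.03}]'
python3 - <<'E'
from h import *
import cv2
to(.577,.056,.171,1.446+2.25);print(r.observe()['moment'])
s=r.read_camera("scene");s2=s[170:290,260:380,::-1];t=r.read_camera("top")[130:250,200:320,::-1]
cv2.imwrite("pics/s4.png",cv2.resize(np.hstack([s2,t]),None,fx=3.3,fy=3.3))
E
```

```text
time_s: 5.82
ee_pos: [0.5776, 0.0565, 0.1723]
tool_rot: [-0.265, 0.964, 0.0, 0.0]
ft_force: [0.1, 1.4, 7.3]
gripper_width: 0.454
grasp_force: 21.7
at [0.5776 0.0565 0.1723] yaw -2.606 travel [ 0.0008 -0.0001  0.0013] dr [ 0.0001  0.0003 -0.0187] q [-0.11  0.25  1.65  0.    1.24 -2.21]
[ 0.12522608  0.12736259 -0.02026127]
```

View pics/s4.png

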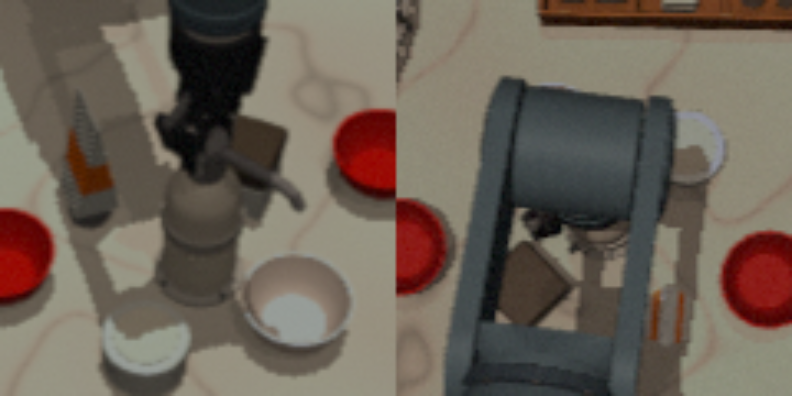

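```bash
python3 - <<'E'
from h import *
print(atz("scene",(350,231.5),.174), atz("scene",(350.3,261),.045))
h=np.array([.5777,.0565])
for b in([.667,.110],[.663,.118],[.6646,.1074]): print(np.arctan2(*(np.array(b)-h)[::-1]),np.hypot(*(np.array(b)-h)))
E
```

```text
[0.65770913 0.10396841 0.174     ] [0.67233333 0.11019856 0.045     ]
0.5397605217827757 0.10409966378427939
0.6246713010724017 0.10515864206046029
0.5298613095079638 0.10070958246363647
```

```bash
python3 -m inch '[{"travel":[0,0,0],"dr":[0,0,0],"jaw":0.07},{"travel":[0,0,0],"dr":[0,0,0],"jaw":0.07},{"travel":[0,0,0],"dr":[0,0,0],"jaw":0.07},{"travel":[0,0,0],"dr":[0,0,0],"jaw":0.07},{"travel":[0,0,-0.01],"dr":[0,0,0],"jaw":0.07},{"travel":[0,0,-0.03],"dr":[0,0,0],"jaw":0.07},{"travel":[0,0,-0.06],"dr":[0,0,0],"jaw":0.07},{"travel":[0,0,-0.09],"dr":[0,0,0],"jaw":0.07}]'
python3 -m inch '[{"travel":[0,0,0],"dr":[0,0,0],"jaw":0},{"travel":[0,0,0],"dr":[0,0,0],"jaw":0},{"travel":[0,0,0],"dr":[0,0,0],"jaw":0},{"travel":[0,0,0],"dr":[0,0,0],"jaw":0},{"travel":[0,0,0],"dr":[0,0,0],"jaw":0},{"travel":[0,0,0],"dr":[0,0,0],"jaw":0},{"travel":[0,0,0],"dr":[0,0,0],"jaw":0},{"travel":[0,0,0],"dr":[0,0,0],"jaw":0}]'
python3 - <<'E'
from h import *
import cv2
to(.578,.0565,.22,1.446+2.25);print(r.observe()['ft_force'])
s=r.read_camera("scene")[170:290,260:380,::-1];w=r.read_camera("wrist")[:,:,::-1]
w=cv2.resize(w,(480,360));s=cv2.resize(s,(300,300));s=np.vstack([s,np.zeros((60,300,3),np.uint8)])
cv2.imwrite("pics/s5.png",np.hstack([s,w]))
E
```

```text
time_s: 6.58
ee_pos: [0.5768, 0.0563, 0.2619]
tool_rot: [-0.264, 0.965, 0.0, -0.001]
ft_force: [0.9, 0.4, 1.1]
gripper_width: 0.819
grasp_force: 0.0
time_s: 7.25
ee_pos: [0.5774, 0.0563, 0.2607]
tool_rot: [-0.264, 0.965, 0.0, -0.0]
ft_force: [0.4, -0.5, -0.4]
gripper_width: 0.0
grasp_force: 0.0
at [0.5774 0.0563 0.2607] yaw -2.607 travel [-0.0006 -0.0001  0.0407] dr [ 0.0006 -0.0008 -0.0202] q [-0.11  0.17  1.56 -0.    1.41 -2.21]
[ 0.44729066 -0.47137104 -0.37484966]
```

View pics/s5.png

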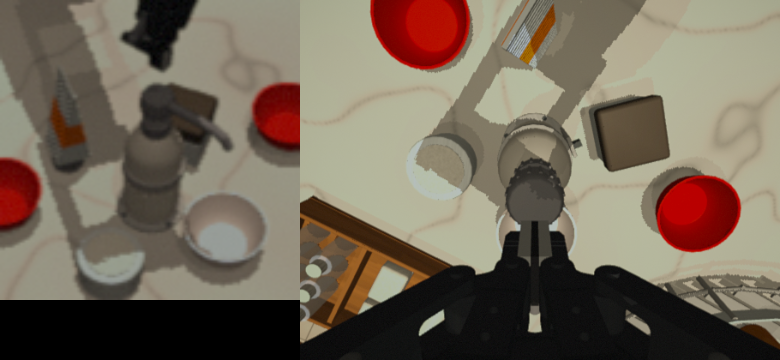

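```bash
python3 -c "
from h import *
print(P('scene',np.array([.578,.0565,.214])),atz('scene',(351,227.6),.194))"
python3 -m inch '[{"travel":[0,0,0.03],"dr":[0,0,0],"jaw":0},{"travel":[0,0,0.04],"dr":[0,0,0],"jaw":0},{"travel":[0,0,0.045],"dr":[0,0,0],"jaw":0},{"travel":[0,0,0.05],"dr":[0,0,0],"jaw":0},{"travel":[0,0,0.055],"dr":[0,0,0],"jaw":0},{"travel":[0,0,0.06],"dr":[0,0,0],"jaw":0},{"travel":[0,0,0.062],"dr":[0,0,0],"jaw":0},{"travel":[0,0,0.062],"dr":[0,0,0],"jaw":0}]'
python3 -c "
from h import *
to(.5774,.0563,.2,1.446+2.25);print(r.observe()['ft_force'])"
```

```text
[323.27012852 207.20759857] [0.65981777 0.1040282  0.194     ]
time_s: 8.02
ee_pos: [0.5777, 0.0563, 0.2005]
tool_rot: [-0.264, 0.965, -0.0, 0.0]
ft_force: [-4.9, 1.0, 6.7]
gripper_width: -0.0
grasp_force: 3.6
at [0.5777 0.0563 0.2005] yaw -2.607 travel [0.0003 0.0002 0.0005] dr [-0.0003  0.0002 -0.02  ] q [-0.11  0.22  1.62 -0.    1.3  -2.21]
[-4.8992313   0.9682041   6.74808691]
```

```bash
python3 -m inch '[{"travel":[0,0,0.001],"dr":[0,0,0],"jaw":0},{"travel":[0,0,0.002],"dr":[0,0,0],"jaw":0},{"travel":[0,0,0.003],"dr":[0,0,0],"jaw":0},{"travel":[0,0,0.004],"dr":[0,0,0],"jaw":0},{"travel":[0,0,0.005],"dr":[0,0,0],"jaw":0},{"travel":[0,0,0.006],"dr":[0,0,0],"jaw":0},{"travel":[0,0,0.006],"dr":[0,0,0],"jaw":0},{"travel":[0,0,0.006],"dr":[0,0,0],"jaw":0}]'
python3 -m inch '[{"travel":[0,0,0.0005],"dr":[0,0,0],"jaw":0},{"travel":[0,0,0.001],"dr":[0,0,0],"jaw":0},{"travel":[0,0,0.001],"dr":[0,0,0],"jaw":0},{"travel":[0,0,0.001],"dr":[0,0,0],"jaw":0},{"travel":[0,0,0.001],"dr":[0,0,0],"jaw":0},{"travel":[0,0,0.001],"dr":[0,0,0],"jaw":0},{"travel":[0,0,0.001],"dr":[0,0,0],"jaw":0},{"travel":[0,0,0.001],"dr":[0,0,0],"jaw":0}]'
```

```text
time_s: 8.68
ee_pos: [0.5778, 0.0563, 0.1952]
tool_rot: [-0.264, 0.965, -0.0, 0.0]
ft_force: [-6.0, 0.5, 8.8]
gripper_width: 0.003
grasp_force: 4.1
time_s: 9.35
ee_pos: [0.5778, 0.0563, 0.1943]
tool_rot: [-0.264, 0.965, -0.0, 0.0]
ft_force: [-5.8, -0.1, 8.7]
gripper_width: 0.0
grasp_force: 4.2
```

```bash
python3 -m inch '[{"travel":[0,0,0.0005],"dr":[0,0,0],"jaw":0},{"travel":[0,0,0.001],"dr":[0,0,0],"jaw":0},{"travel":[0,0,0.001],"dr":[0,0,0],"jaw":0},{"travel":[0,0,0.001],"dr":[0,0,0],"jaw":0},{"travel":[0,0,0.001],"dr":[0,0,0],"jaw":0},{"travel":[0,0,0.001],"dr":[0,0,0],"jaw":0},{"travel":[0,0,0.001],"dr":[0,0,0],"jaw":0},{"travel":[0,0,0.001],"dr":[0,0,0],"jaw":0}]'
```

```text
time_s: 10.02
ee_pos: [0.5778, 0.0563, 0.1933]
tool_rot: [-0.264, 0.965, -0.0, 0.0]
ft_force: [-5.4, -0.2, 8.2]
gripper_width: -0.002
grasp_force: 4.3
```

```bash
python3 -c "
from h import *
print(r.observe()['ft_force'],pose()[0])"
```

```text
[-5.4378577  -0.18171071  8.18015555] [0.57780394 0.05631478 0.19333702]
```

```bash
python3 -m inch '[{"travel":[0,0,0.0005],"dr":[0,0,0],"jaw":0},{"travel":[0,0,0.001],"dr":[0,0,0],"jaw":0},{"travel":[0,0,0.001],"dr":[0,0,0],"jaw":0},{"travel":[0,0,0.001],"dr":[0,0,0],"jaw":0},{"travel":[0,0,0.001],"dr":[0,0,0],"jaw":0},{"travel":[0,0,0.001],"dr":[0,0,0],"jaw":0},{"travel":[0,0,0.001],"dr":[0,0,0],"jaw":0},{"travel":[0,0,0.001],"dr":[0,0,0],"jaw":0}]'
```

```text
time_s: 10.68
ee_pos: [0.5778, 0.0563, 0.1924]
tool_rot: [-0.264, 0.965, -0.0, 0.0]
ft_force: [-5.6, -0.0, 9.4]
gripper_width: 0.003
grasp_force: 4.4
```

```bash
python3 -m inch '[{"travel":[0,0,0.0005],"dr":[0,0,0],"jaw":0},{"travel":[0,0,0.001],"dr":[0,0,0],"jaw":0},{"travel":[0,0,0.001],"dr":[0,0,0],"jaw":0},{"travel":[0,0,0.001],"dr":[0,0,0],"jaw":0},{"travel":[0,0,0.001],"dr":[0,0,0],"jaw":0},{"travel":[0,0,0.001],"dr":[0,0,0],"jaw":0},{"travel":[0,0,0.001],"dr":[0,0,0],"jaw":0},{"travel":[0,0,0.001],"dr":[0,0,0],"jaw":0}]'
```

```text
time_s: 11.35
ee_pos: [0.5778, 0.0563, 0.1914]
tool_rot: [-0.264, 0.965, -0.0, 0.0]
ft_force: [-7.2, 0.3, 9.3]
gripper_width: 0.003
grasp_force: 4.5
```

```bash
python3 -m inch '[{"travel":[0,0,0.0005],"dr":[0,0,0],"jaw":0},{"travel":[0,0,0.001],"dr":[0,0,0],"jaw":0},{"travel":[0,0,0.001],"dr":[0,0,0],"jaw":0},{"travel":[0,0,0.001],"dr":[0,0,0],"jaw":0},{"travel":[0,0,0.001],"dr":[0,0,0],"jaw":0},{"travel":[0,0,0.001],"dr":[0,0,0],"jaw":0},{"travel":[0,0,0.001],"dr":[0,0,0],"jaw":0},{"travel":[0,0,0.001],"dr":[0,0,0],"jaw":0}]'
```

```text
time_s: 12.02
ee_pos: [0.5778, 0.0563, 0.1904]
tool_rot: [-0.264, 0.965, -0.0, 0.0]
ft_force: [-6.2, 0.2, 9.9]
gripper_width: -0.002
grasp_force: 4.6
```

```bash
python3 -m inch '[{"travel":[0,0,0.0005],"dr":[0,0,0],"jaw":0},{"travel":[0,0,0.001],"dr":[0,0,0],"jaw":0},{"travel":[0,0,0.001],"dr":[0,0,0],"jaw":0},{"travel":[0,0,0.001],"dr":[0,0,0],"jaw":0},{"travel":[0,0,0.001],"dr":[0,0,0],"jaw":0},{"travel":[0,0,0.001],"dr":[0,0,0],"jaw":0},{"travel":[0,0,0.001],"dr":[0,0,0],"jaw":0},{"travel":[0,0,0.001],"dr":[0,0,0],"jaw":0}]'
```

```text
time_s: 12.68
ee_pos: [0.5778, 0.0563, 0.1895]
tool_rot: [-0.264, 0.965, -0.0, 0.0]
ft_force: [-5.7, 0.4, 8.9]
gripper_width: 0.004
grasp_force: 4.7
```

```bash
python3 -m inch '[{"travel":[0,0,0.0005],"dr":[0,0,0],"jaw":0},{"travel":[0,0,0.001],"dr":[0,0,0],"jaw":0},{"travel":[0,0,0.001],"dr":[0,0,0],"jaw":0},{"travel":[0,0,0.001],"dr":[0,0,0],"jaw":0},{"travel":[0,0,0.001],"dr":[0,0,0],"jaw":0},{"travel":[0,0,0.001],"dr":[0,0,0],"jaw":0},{"travel":[0,0,0.001],"dr":[0,0,0],"jaw":0},{"travel":[0,0,0.001],"dr":[0,0,0],"jaw":0}]'
```

```text
time_s: 13.35
ee_pos: [0.5778, 0.0563, 0.1885]
tool_rot: [-0.264, 0.965, -0.0, 0.0]
ft_force: [-7.0, 0.8, 10.1]
gripper_width: 0.002
grasp_force: 4.8
```

```bash
python3 -m inch '[{"travel":[0,0,0.0005],"dr":[0,0,0],"jaw":0},{"travel":[0,0,0.001],"dr":[0,0,0],"jaw":0},{"travel":[0,0,0.001],"dr":[0,0,0],"jaw":0},{"travel":[0,0,0.001],"dr":[0,0,0],"jaw":0},{"travel":[0,0,0.001],"dr":[0,0,0],"jaw":0},{"travel":[0,0,0.001],"dr":[0,0,0],"jaw":0},{"travel":[0,0,0.001],"dr":[0,0,0],"jaw":0},{"travel":[0,0,0.001],"dr":[0,0,0],"jaw":0}]'
```

```text
time_s: 14.02
ee_pos: [0.5778, 0.0563, 0.1875]
tool_rot: [-0.264, 0.965, -0.0, 0.0]
ft_force: [-5.6, 0.9, 9.6]
gripper_width: 0.001
grasp_force: 4.9
```

```bash
python3 -m inch '[{"travel":[0,0,0.0005],"dr":[0,0,0],"jaw":0},{"travel":[0,0,0.001],"dr":[0,0,0],"jaw":0},{"travel":[0,0,0.001],"dr":[0,0,0],"jaw":0},{"travel":[0,0,0.001],"dr":[0,0,0],"jaw":0},{"travel":[0,0,0.001],"dr":[0,0,0],"jaw":0},{"travel":[0,0,0.001],"dr":[0,0,0],"jaw":0},{"travel":[0,0,0.001],"dr":[0,0,0],"jaw":0},{"travel":[0,0,0.001],"dr":[0,0,0],"jaw":0}]'
```

```text
time_s: 14.68
ee_pos: [0.5779, 0.0563, 0.1866]
tool_rot: [-0.264, 0.965, -0.0, 0.0]
ft_force: [-6.8, 0.4, 10.4]
gripper_width: -0.004
grasp_force: 5.0
```

```bash
python3 -m inch '[{"travel":[0,0,0.0005],"dr":[0,0,0],"jaw":0},{"travel":[0,0,0.001],"dr":[0,0,0],"jaw":0},{"travel":[0,0,0.001],"dr":[0,0,0],"jaw":0},{"travel":[0,0,0.001],"dr":[0,0,0],"jaw":0},{"travel":[0,0,0.001],"dr":[0,0,0],"jaw":0},{"travel":[0,0,0.001],"dr":[0,0,0],"jaw":0},{"travel":[0,0,0.001],"dr":[0,0,0],"jaw":0},{"travel":[0,0,0.001],"dr":[0,0,0],"jaw":0}]'
```

```text
time_s: 15.35
ee_pos: [0.5778, 0.0563, 0.1856]
tool_rot: [-0.264, 0.965, -0.0, 0.0]
ft_force: [-7.3, -0.2, 10.3]
gripper_width: -0.002
grasp_force: 5.1
```

```bash
python3 -m inch '[{"travel":[0,0,0.0005],"dr":[0,0,0],"jaw":0},{"travel":[0,0,0.001],"dr":[0,0,0],"jaw":0},{"travel":[0,0,0.001],"dr":[0,0,0],"jaw":0},{"travel":[0,0,0.001],"dr":[0,0,0],"jaw":0},{"travel":[0,0,0.001],"dr":[0,0,0],"jaw":0},{"travel":[0,0,0.001],"dr":[0,0,0],"jaw":0},{"travel":[0,0,0.001],"dr":[0,0,0],"jaw":0},{"travel":[0,0,0.001],"dr":[0,0,0],"jaw":0}]'
```

```text
time_s: 16.02
ee_pos: [0.5778, 0.0563, 0.1846]
tool_rot: [-0.264, 0.965, -0.0, 0.0]
ft_force: [-6.5, 0.0, 10.8]
gripper_width: 0.003
grasp_force: 5.2
```

```bash
python3 -m inch '[{"travel":[0,0,0.0005],"dr":[0,0,0],"jaw":0},{"travel":[0,0,0.001],"dr":[0,0,0],"jaw":0},{"travel":[0,0,0.001],"dr":[0,0,0],"jaw":0},{"travel":[0,0,0.001],"dr":[0,0,0],"jaw":0},{"travel":[0,0,0.001],"dr":[0,0,0],"jaw":0},{"travel":[0,0,0.001],"dr":[0,0,0],"jaw":0},{"travel":[0,0,0.001],"dr":[0,0,0],"jaw":0},{"travel":[0,0,0.001],"dr":[0,0,0],"jaw":0}]'
```

```text
time_s: 16.68
ee_pos: [0.5779, 0.0563, 0.1836]
tool_rot: [-0.264, 0.965, -0.0, 0.0]
ft_force: [-6.9, -0.7, 9.6]
gripper_width: 0.001
grasp_force: 5.2
```

```bash
python3 -m inch '[{"travel":[0,0,0.0005],"dr":[0,0,0],"jaw":0},{"travel":[0,0,0.001],"dr":[0,0,0],"jaw":0},{"travel":[0,0,0.001],"dr":[0,0,0],"jaw":0},{"travel":[0,0,0.001],"dr":[0,0,0],"jaw":0},{"travel":[0,0,0.001],"dr":[0,0,0],"jaw":0},{"travel":[0,0,0.001],"dr":[0,0,0],"jaw":0},{"travel":[0,0,0.001],"dr":[0,0,0],"jaw":0},{"travel":[0,0,0.001],"dr":[0,0,0],"jaw":0}]'
```

```text
time_s: 17.35
ee_pos: [0.5779, 0.0563, 0.1827]
tool_rot: [-0.264, 0.965, -0.0, 0.0]
ft_force: [-7.1, -0.1, 10.1]
gripper_width: -0.001
grasp_force: 5.5
```

```bash
python3 -m inch '[{"travel":[0,0,0.0005],"dr":[0,0,0],"jaw":0},{"travel":[0,0,0.001],"dr":[0,0,0],"jaw":0},{"travel":[0,0,0.001],"dr":[0,0,0],"jaw":0},{"travel":[0,0,0.001],"dr":[0,0,0],"jaw":0},{"travel":[0,0,0.001],"dr":[0,0,0],"jaw":0},{"travel":[0,0,0.001],"dr":[0,0,0],"jaw":0},{"travel":[0,0,0.001],"dr":[0,0,0],"jaw":0},{"travel":[0,0,0.001],"dr":[0,0,0],"jaw":0}]'
```

```text
time_s: 18.02
ee_pos: [0.5779, 0.0563, 0.1824]
tool_rot: [-0.264, 0.964, -0.0, 0.0]
ft_force: [-8.4, -0.8, 14.3]
gripper_width: -0.001
grasp_force: 7.3
```

```bash
python3 -m inch '[{"travel":[0,0,0.0002],"dr":[0,0,0],"jaw":0},{"travel":[0,0,0.0005],"dr":[0,0,0],"jaw":0},{"travel":[0,0,0.0005],"dr":[0,0,0],"jaw":0},{"travel":[0,0,0.0005],"dr":[0,0,0],"jaw":0},{"travel":[0,0,0.0005],"dr":[0,0,0],"jaw":0},{"travel":[0,0,0.0005],"dr":[0,0,0],"jaw":0},{"travel":[0,0,0.0005],"dr":[0,0,0],"jaw":0},{"travel":[0,0,0.0005],"dr":[0,0,0],"jaw":0}]'
```

```text
time_s: 18.68
ee_pos: [0.578, 0.0563, 0.1822]
tool_rot: [-0.264, 0.964, -0.0, 0.001]
ft_force: [-10.3, -0.6, 16.6]
gripper_width: 0.005
grasp_force: 8.3
```

```bash
python3 -m inch '[{"travel":[0,0,-0.005],"dr":[0,0,0],"jaw":0},{"travel":[0,0,-0.012],"dr":[0,0,0],"jaw":0},{"travel":[0,0,-0.022],"dr":[0,0,0],"jaw":0},{"travel":[0,0,-0.032],"dr":[0,0,0],"jaw":0},{"travel":[0,0,-0.042],"dr":[0,0,0],"jaw":0},{"travel":[0,0,-0.05],"dr":[0,0,0],"jaw":0},{"travel":[0,0,-0.05],"dr":[0,0,0],"jaw":0},{"travel":[0,0,-0.05],"dr":[0,0,0],"jaw":0}]'
python3 - <<'E'
from h import *
print(r.observe()["ft_force"])
a=r.read_camera("scene")
for l in("pump_head","bowl"):
    for d in r.trace("scene",l)[:2]:
        ys,xs=np.nonzero(d["pixels"]);print(l,round(d["score"],2),np.round(d["centre"],1),xs.min(),xs.max(),ys.min(),ys.max())
import cv2
cv2.imwrite("pics/s6.png",cv2.resize(a[170:290,260:380,::-1],None,fx=4,fy=4))
E
```

```text
time_s: 19.35
ee_pos: [0.578, 0.0562, 0.2292]
tool_rot: [-0.264, 0.965, -0.0, 0.001]
ft_force: [0.0, -0.6, 0.4]
gripper_width: 0.002
grasp_force: 0.0
[ 0.01084617 -0.63314509  0.42626584]
pump_head 0.6 [327.1 212.2] 316 353 205 230
bowl 0.95 [374.6 217.6] 361 392 203 230
bowl 0.62 [263.1 248.9] 244 276 233 262
```

View pics/s6.png

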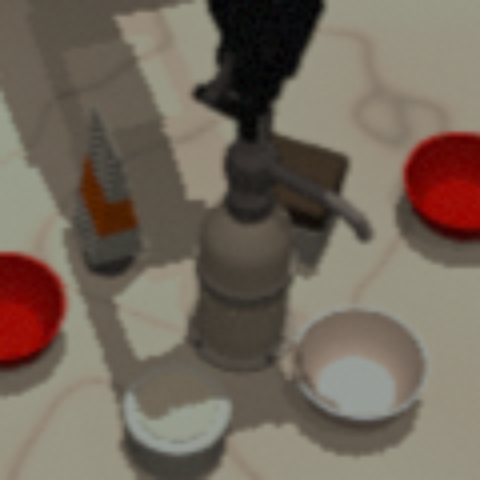

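```bash
python3 -m inch '[{"travel":[0,0,0.014],"dr":[0,0,0],"jaw":0},{"travel":[0,0,0.024],"dr":[0,0,0],"jaw":0},{"travel":[0,0,0.032],"dr":[0,0,0],"jaw":0},{"travel":[0,0,0.038],"dr":[0,0,0],"jaw":0},{"travel":[0,0,0.043],"dr":[0,0,0],"jaw":0},{"travel":[0,0,0.046],"dr":[0,0,0],"jaw":0},{"travel":[0,0,0.047],"dr":[0,0,0],"jaw":0},{"travel":[0,0,0.047],"dr":[0,0,0],"jaw":0}]'
```

```text
time_s: 20.17
ee_pos: [0.5786, 0.0561, 0.1829]
tool_rot: [-0.264, 0.965, -0.0, 0.001]
ft_force: [0.2, 0.6, 10.8]
gripper_width: 0.0
grasp_force: 5.3
```

```bash
python3 -m inch '[{"travel":[0,0,0.0005],"dr":[0,0,0],"jaw":0},{"travel":[0,0,0.001],"dr":[0,0,0],"jaw":0},{"travel":[0,0,0.0015],"dr":[0,0,0],"jaw":0},{"travel":[0,0,0.002],"dr":[0,0,0],"jaw":0},{"travel":[0,0,0.0025],"dr":[0,0,0],"jaw":0},{"travel":[0,0,0.0025],"dr":[0,0,0],"jaw":0},{"travel":[0,0,0.0025],"dr":[0,0,0],"jaw":0},{"travel":[0,0,0.0025],"dr":[0,0,0],"jaw":0}]'
```

```text
time_s: 20.83
ee_pos: [0.5788, 0.0562, 0.1821]
tool_rot: [-0.264, 0.965, -0.001, 0.002]
ft_force: [-4.2, -0.6, 19.3]
gripper_width: -0.001
grasp_force: 9.4
```

```bash
python3 -m inch '[{"travel":[0,0,-0.005],"dr":[0,0,0],"jaw":0},{"travel":[0,0,-0.012],"dr":[0,0,0],"jaw":0},{"travel":[0,0,-0.022],"dr":[0,0,0],"jaw":0},{"travel":[0,0,-0.032],"dr":[0,0,0],"jaw":0},{"travel":[0,0,-0.042],"dr":[0,0,0],"jaw":0},{"travel":[0,0,-0.05],"dr":[0,0,0],"jaw":0},{"travel":[0,0,-0.05],"dr":[0,0,0],"jaw":0},{"travel":[0,0,-0.05],"dr":[0,0,0],"jaw":0}]'
python3 -m inch '[{"travel":[0,0,0],"dr":[0,0,0],"jaw":0},{"travel":[0,0,0],"dr":[0,0,0],"jaw":0},{"travel":[0,0,0.014],"dr":[0,0,0],"jaw":0},{"travel":[0,0,0.026],"dr":[0,0,0],"jaw":0},{"travel":[0,0,0.036],"dr":[0,0,0],"jaw":0},{"travel":[0,0,0.042],"dr":[0,0,0],"jaw":0},{"travel":[0,0,0.046],"dr":[0,0,0],"jaw":0},{"travel":[0,0,0.047],"dr":[0,0,0],"jaw":0}]'
```

```text
time_s: 21.5
ee_pos: [0.5773, 0.0563, 0.2287]
tool_rot: [-0.264, 0.965, 0.0, -0.0]
ft_force: [0.5, -0.7, -0.7]
gripper_width: -0.002
grasp_force: 0.0
time_s: 22.17
ee_pos: [0.5787, 0.0562, 0.1828]
tool_rot: [-0.264, 0.965, -0.0, 0.001]
ft_force: [-0.4, -0.1, 11.7]
gripper_width: -0.002
grasp_force: 5.4
```

```bash
python3 -m inch '[{"travel":[0,0,0.0005],"dr":[0,0,0],"jaw":0},{"travel":[0,0,0.001],"dr":[0,0,0],"jaw":0},{"travel":[0,0,0.0015],"dr":[0,0,0],"jaw":0},{"travel":[0,0,0.002],"dr":[0,0,0],"jaw":0},{"travel":[0,0,0.002],"dr":[0,0,0],"jaw":0},{"travel":[0,0,0.002],"dr":[0,0,0],"jaw":0},{"travel":[0,0,0.002],"dr":[0,0,0],"jaw":0},{"travel":[0,0,0.002],"dr":[0,0,0],"jaw":0}]'
```

```text
time_s: 22.83
ee_pos: [0.5788, 0.0562, 0.1823]
tool_rot: [-0.264, 0.965, -0.001, 0.001]
ft_force: [-3.2, 1.1, 14.2]
gripper_width: 0.003
grasp_force: 7.4
```

```bash
python3 -m inch '[{"travel":[0,0,0.0002],"dr":[0,0,0],"jaw":0},{"travel":[0,0,0.0005],"dr":[0,0,0],"jaw":0},{"travel":[0,0,0.0005],"dr":[0,0,0],"jaw":0},{"travel":[0,0,0.0005],"dr":[0,0,0],"jaw":0},{"travel":[0,0,0.0005],"dr":[0,0,0],"jaw":0},{"travel":[0,0,0.0005],"dr":[0,0,0],"jaw":0},{"travel":[0,0,0.0005],"dr":[0,0,0],"jaw":0},{"travel":[0,0,0.0005],"dr":[0,0,0],"jaw":0}]'
python3 -m inch '[{"travel":[0,0,-0.005],"dr":[0,0,0],"jaw":0},{"travel":[0,0,-0.012],"dr":[0,0,0],"jaw":0},{"travel":[0,0,-0.022],"dr":[0,0,0],"jaw":0},{"travel":[0,0,-0.032],"dr":[0,0,0],"jaw":0},{"travel":[0,0,-0.042],"dr":[0,0,0],"jaw":0},{"travel":[0,0,-0.06],"dr":[0,0,0],"jaw":0},{"travel":[0,0,-0.09],"dr":[0,0,0],"jaw":0},{"travel":[0,0,-0.12],"dr":[0,0,0],"jaw":0}]'
python3 -m inch '[{"travel":[0,0,0],"dr":[0,0,0],"jaw":0},{"travel":[0,0,0],"dr":[0,0,0],"jaw":0},{"travel":[0,0,0],"dr":[0,0,0],"jaw":0},{"travel":[0,0,0],"dr":[0,0,0],"jaw":0},{"travel":[0,0,0],"dr":[0,0,0],"jaw":0},{"travel":[0,0,0],"dr":[0,0,0],"jaw":0},{"travel":[0,0,0],"dr":[0,0,0],"jaw":0},{"travel":[0,0,0],"dr":[0,0,0],"jaw":0}]'
python3 - <<'E'
from h import *
import cv2
a=r.read_camera("scene")
cv2.imwrite("pics/s7.png",cv2.resize(a[170:290,260:380,::-1],None,fx=4,fy=4))
E
```

```text
time_s: 23.5
ee_pos: [0.5788, 0.0562, 0.1822]
tool_rot: [-0.264, 0.965, -0.001, 0.002]
ft_force: [-3.0, 0.4, 16.9]
gripper_width: 0.004
grasp_force: 8.5
time_s: 24.17
ee_pos: [0.5761, 0.0564, 0.2984]
tool_rot: [-0.264, 0.965, 0.001, -0.003]
ft_force: [0.3, -1.2, -0.3]
gripper_width: 0.003
grasp_force: 0.0
time_s: 24.83
ee_pos: [0.5775, 0.0563, 0.2993]
tool_rot: [-0.264, 0.965, 0.0, -0.0]
ft_force: [0.2, 1.0, 0.6]
gripper_width: -0.002
grasp_force: 0.0
```

View pics/s7.png

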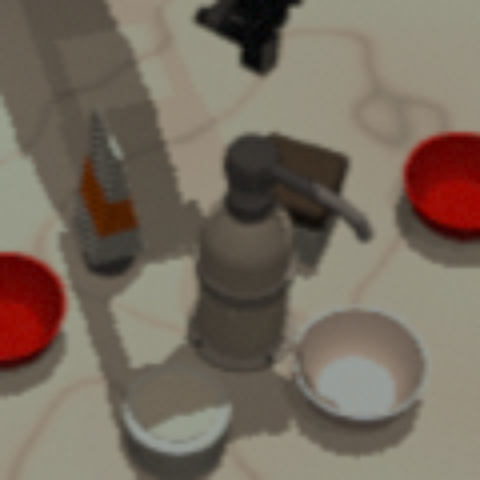

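The picture shows the head fully up, with the spout tip at crop (364,230), unchanged and over the white bowl. The arm is clear and nothing else has moved.

```bash
python3 -c "
from station import r
print(r.close_job())"
```

```text
the job is handed in; nothing more can be done
None
```

I unlocked the pump head and turned its spout over the white bowl. It got three full strokes to the stop (about 5–8 N beyond the spring) and was left fully up with nothing else visibly moved; the job is handed in at about 25 s of the 67 s allowed, but the hand-in returned no verdict.

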